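# Turn a circuit board solder side up in its flip stand and lock it

## Robot

A 7-joint arm with a two-finger parallel gripper is mounted at the origin on a cart in front of the work surface, level with it; the furniture and walls round the work are solid. World frame = base frame: x ahead of the robot, y to its left, z up, the work surface at z = 0. Lengths are in m, angles in rad, forces in N, time in s.
With the tool pointing down it reaches from about 0.425 to 0.925 m from the base axis. Payload 6.8 kg.
Tool frame: the origin (TCP) lies between the finger pads; the fingertips stand 11 mm ahead of it and the grasp point (between the pads) lies 8 mm behind it; z points along the fingers, y is the line along which they close (so a half turn about z gives the same grasp; the last joint's range is limited). The gripper opens to 85 mm and grips with 20 to 120 N. Pads are 22 mm wide; open, the fingers measure 114 mm over their backs; the gripper's body (76 mm by 85 mm) begins 54 mm behind the grasp point. The pads swing forward as they close: fully open they stand 13 mm farther back than shut.
Start: joints at [-1.377, 0.477, 0.022, 1.555, -0.011, 1.109, -0.083], TCP at [0.201, 0.645, 0.242] pointing down, gripper open.
Joint ranges: [-2.96, 2.96], [-0.34, 2.1], [-1.41, 1.46], [0.24, 2.44], [-1.37, 4.51], [0.17, 1.92], [-2.96, 2.96]. Speed limits (rad/s): [2.39, 2.39, 3.14, 3.14, 3.14, 3.14, 3.14].

## Interface

Orientations are given as a rotation vector (axis times angle).
In Python, from bench import r gives the robot as it stands.
- The arm moves only by the tool send_rows, never from a script. Its argument "deltas" is a list of rows, each an object of numbers: "dx", "dy", "dz": the shift along the world's x, y, z in mm; "rx", "ry", "rz": the turn, a rotation vector about the world's x, y, z in degrees. A call has 1 to 5 rows; each row is the pose to reach, as a shift and turn from the pose commanded when the call began; what a row does not reach only later rows make up. A row lasts 1/12 s, in which the tool goes at most 41.7 mm and 7.16 degrees, less where a joint would pass 70% of its speed; a pose out of reach is approached as far as the arm can. A call with a gripper value outside its range is refused whole. "jaw" is the finger opening in mm, from 0 to 85.4, set as the call begins (left out, the last holds). The fingers move at their own pace and stop on an object; "newtons" is the grip in N (left out, the last holds). Time passes only in rows, so rows that repeat a pose let the fingers close. It gives the time, the measured TCP pose, the force, the opening and the grip force at its end, in the units of the state.
- r.get_obs(): the state, without advancing time (a new reading comes with each control period).
- r.grab_frame(name): name is "scene" or "top" or "wrist"; returns a dict with "frame" (384x512x3 uint8, blue, green, red), "z_map" (384x512 float32, m along the optical axis (not along the pixel's ray), 0 where there is no reading), "vertical_fov" (degrees; the focal length in pixels is half the picture's height over the tangent of half this angle, whatever the lens; pixels are square), "cx", "cy" (the principal point, pixels), "distortion" ([k1, k2, p1, p2, k3] as OpenCV has them; the pictures are not rectified), "xyz" and "orientation" of the camera in the world. Camera axes: x right, y down, z forward; pixel columns grow to the right and rows downward; lengths in m; the calibration is good to about 2 mm. A picture is of the moment at which its call begins.
- r.hand_in(): hands the job in; it is judged then, once.
The state is a dict: "clock": time; "joints": joint angles; "qvel": joint speeds; "tau": joint torques, N m; "tcp_pos": TCP position; "orientation": TCP orientation; "contact_force": force on the tool from outside, world axes, zero at the start; "moment": the same for the moment, N m; "grip_width": finger opening in m; "gripper_force": force on a finger pad.
Only numpy, scipy, OpenCV 4.12 (cv2) and the standard library are available. Lean on these libraries where they do the work, as an engineer would, in place of code of your own. Each camera call takes 0.05 s, during which the arm holds its last target. There are 200 camera calls.

## Task

Turn the circuit board over in its flip stand so that the solder side faces up, and lock it there: push the locking bolt all the way out, tip the frame right over by pushing its long rails, then push the bolt fully home again. Do it with gentle pushes of the fingers: grip and lift nothing, never touch the board itself, and leave the stand and the loose things around it where they are.

Things in the scene. Friction and masses are not known exactly. Their poses are not given: they have to be found in the camera images.
- stand: loose flip stand, 1.7 kg; hard pushes shift it. Base 130 (x) x 250 (y) x 12 mm; two upright cheek plates 96 mm wide (x), 6 mm thick, centred at y = 95 and -95 mm, tops 110 mm above the desk. Origin: centre of the underside, on the desk; z up, +x away from the robot (yaw within 0.35 rad), y along the turning axis. Bolt at the -y cheek, round black friction knob at the +y cheek
- axis_mid (a point): point on the turning axis midway between the cheeks, 100 mm above the stand's origin; it does not turn with the frame. The axis runs along the stand's y
- frame (a joint): turn of the frame, rad, 0 to 3.142 between hard stops: 0 = level, components up (start); 3.142 = level, solder side up. It turns one way only: the far long rail (stand +x) goes down and under, the near one up and over; 1.571 = on edge. Friction 0.05 N m (1 N at a rail) keeps it at any angle, no spring. The bolt, when home, blocks it at either end of the turn
- rails: two long aluminium rails, fixed to the frame, parallel to the axis, each 12 wide x 176 x 10 mm thick: in this body's frame at x = 48 to 60 and -60 to -48, y = -88 to 88, z = -5 to 5 mm. Origin at axis_mid; x and z turn with the frame, at turn 0 they equal the stand's. The frame's -y short side has two bosses with 9 mm bores for the bolt, at x = 36 and -36, reaching 10 mm above and below mid-plane
- board: green circuit board 96 (x) x 156 (y) x 2.4 mm in the middle plane of the frame, fixed to it; the rails stand 3.8 mm proud of it on both faces. Origin at its centre on the axis, axes as rails. Components up to 20 mm tall on its +z face, the tall ones within 31 mm of the axis in x; flat solder joints on the -z face. Must not be touched
- bolt (a joint): travel of the locking bolt, m: 0 = home (start; 6 mm round-nosed pin 10 mm deep in the frame's bore), 0.014 = all the way out, clear of the frame. Out is the stand's -y direction. Friction 1.5 N, no spring, hard stops at both ends. It goes home only with the frame level to about 0.05 rad
- bolt_knob: upright black knob of the bolt, moving with it: 13 mm across, from 16 to 47 mm above its origin. Origin: on the pin, level with the turning axis (100 mm above the desk), in the stand's frame at x = 36, y = -110 mm when home, y = -124 when out; axes as the stand's. The cheek beside it (y = -92 to -98) reaches 10 mm above the pin
- solder_reel: bystander: reel of solder wire standing on its flange, 59 mm across, 39 mm tall; origin centre of underside
- flux_tin: bystander: round tin with red lid, 50 mm across, 20 mm tall; origin centre of underside
- dropper_bottle: bystander: brown dropper bottle, 33 mm across, 102 mm tall; origin centre of underside, z up
- flush_cutters: bystander: flush cutters lying flat, 114 x 48 x 11 mm; origin centre of underside
- parts_carton: fixed open cardboard box with red test leads, to the right of the stand: 165 (x) x 130 (y) x 82 mm high, flaps and leads somewhat higher and wider; origin under the middle of its far wall (inside of the box towards the robot). Nothing to do there

How it is judged:
By the outcome, as a careful person would: the job done as asked, in the order asked, and still so for the second after the job is handed in, with the robot touching nothing.
It also fails if it takes over 64 s, if anything falls off the work surface, if the arm or the gripper's body presses on something with over 40 N, if the wrist force passes 120 N, or if a joint passes its speed limit or range.

## Working session

There is one attempt and no reset: what is moved stays moved. The work goes in short steps, Python scripts to look and compute and a tool call to move; the robot and the scene stay as the last step left them, time stands still between calls to the robot, and variables do not carry over. Pictures are saved under pics/ and viewed, at most 10 in all, crops included, and the job is handed in when it is done.

Besides the shell and the picture viewer there is one more tool, called after ">>>" in YAML: its name, and indented under it one key for each argument. send_rows: Moves the arm, as the interface text tells. Its arguments: {"type":"object","properties":{"deltas":{"type":"array","items":{"type":"object","properties":{"dx":{"type":"number"},"dy":{"type":"number"},"dz":{"type":"number"},"rx":{"type":"number"},"ry":{"type":"number"},"rz":{"type":"number"}}}},"jaw":{"type":"number"},"newtons":{"type":"number"}},"required":["deltas"]}

```bash
mkdir -p pics; ls; cat > h.py <<'E'
import numpy as np, cv2
from scipy.spatial.transform import Rotation as R
from bench import r
def grab(n,save=None):
    f=r.grab_frame(n)
    if save: cv2.imwrite('pics/'+save,f['frame'])
    return f
def pts(f):
    """world xyz for every pixel via depth"""
    h,w=f['z_map'].shape; fl=h/2/np.tan(np.radians(f['vertical_fov'])/2)
    K=np.array([[fl,0,f['cx']],[0,fl,f['cy']],[0,0,1.]])
    u,v=np.meshgrid(np.arange(w),np.arange(h))
    p=cv2.undistortPoints(np.stack([u,v],-1).reshape(-1,1,2).astype(np.float64),K,np.array(f['distortion'],float)).reshape(h,w,2)
    z=f['z_map'][...,None]
    c=np.concatenate([p*z,z],-1)
    o=np.array(f['orientation'],float)
    M=R.from_rotvec(o).as_matrix() if o.size==3 else o
    P=c@M.T+np.array(f['xyz'])
    P[f['z_map']==0]=np.nan
    return P
E
python3 - <<'E'
from h import *
f=grab('scene','s0.png');g=grab('top','t0.png')
for x in(f,g): print(x['xyz'],x['orientation'],x['vertical_fov'],x['distortion'])
np.save('top.npy',pts(g));np.save('scene.npy',pts(f))
o=r.get_obs();print(o)
cv2.imwrite('pics/st0.png',cv2.resize(np.hstack([f['frame'],g['frame']]),(800,300)))
E
```

```text
pics
[ 0.07218131 -0.58764857  0.80605203] [-2.17963828  0.71884382 -0.31632381] 44.160077477915195 [-0.1017741  0.         0.         0.         0.       ]
[0.38455203 0.11971995 1.07913725] [-2.1789532   2.14302185 -0.19100439] 47.500296920236984 [-0.12275248  0.          0.          0.          0.        ]
{'clock': 0.1, 'joints': array([-1.37711646,  0.47775121,  0.02236298,  1.55634489, -0.01151234,
        1.10927324, -0.08307323]), 'qvel': array([-0.00163583, -0.00097737, -0.00070386, -0.00309092,  0.00085924,
       -0.00045827, -0.00047526]), 'tau': array([ 5.21904745e-03, -5.97758567e+01,  1.61356207e+00, -2.81955993e+01,
        1.27003156e-02,  4.93795727e-03,  1.84457872e-05]), 'tcp_pos': array([0.20049042, 0.64400766, 0.2414039 ]), 'orientation': array([-4.72182148e-01, -3.10577332e+00,  2.58101574e-03]), 'contact_force': array([0.47111378, 0.83584762, 0.22312632]), 'moment': array([-0.01642198, -0.0356984 ,  0.05579242]), 'gripper_force': 0.0, 'grip_width': 0.08555513827846409}
```

View pics/s0.png

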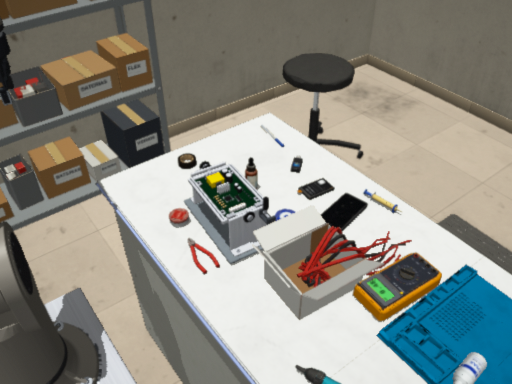

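View pics/t0.png

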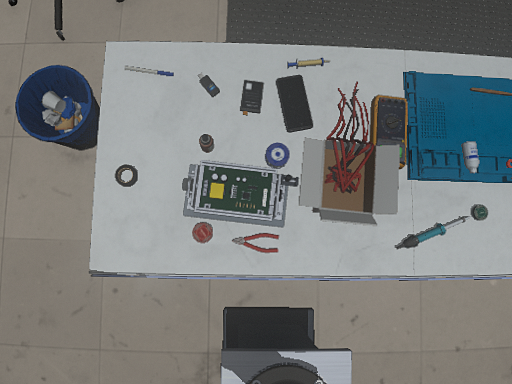

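Scene view: stand at about (232,205), carton at (310,260). Top view: frame at (236,190), bolt knob near (291,181), reel (277,155), bottle (206,142), tin (203,232), cutters (257,242), carton (350,180).

```bash
python3 - <<'E'
from h import *
P=np.load('top.npy'); S=np.load('scene.npy')
def box(A,u0,u1,v0,v1):
    return A[v0:v1,u0:u1].reshape(-1,3)
T=box(P,176,300,150,232); 
def rect(Q,lab):
    m=cv2.minAreaRect((Q[:,:2]*1000).astype(np.float32)); print(lab,len(Q),m)
z=T[:,2]
print(np.histogram(z[~np.isnan(z)],np.arange(-.01,.16,.01)))
rect(T[(z>.096)&(z<.112)],'rail/cheek')
b=T[(z>.006)&(z<.018)]; rect(b,'base')
k=T[z>.125]; print('high',len(k));
kn=k[k[:,1]<np.nanmin(T[(z>.096)&(z<.112)][:,1])+.03]; print(kn.round(4), np.median(kn,0))
SS=S[130:260,170:300].reshape(-1,3); c=SS[(SS[:,2]>.12)&(SS[:,2]<.16)]
print('scene high',len(c)); 
c2=c[c[:,1]<.02];print(c2.round(3)[:60])
for n,bx in dict(reel=(262,292,140,170),bottle=(196,216,130,154),tin=(190,216,220,244),cut=(230,282,228,256),carton=(300,402,135,222)).items():
    q=box(P,*bx); q=q[q[:,2]>.006]; print(n,np.nanmin(q,0).round(3),np.nanmax(q,0).round(3))
f=cv2.imread('pics/t0.png')[140:240,170:310]; cv2.imwrite('pics/t0c.png',cv2.resize(f,None,fx=5,fy=5,interpolation=cv2.INTER_CUBIC))
E
```

```text
(array([2662, 1181,  907,  158,  215,  117,   11,   11,   31,   24,  424,
       3574,  650,  133,    4,   26]), array([-0.01,  0.  ,  0.01,  0.02,  0.03,  0.04,  0.05,  0.06,  0.07,
        0.08,  0.09,  0.1 ,  0.11,  0.12,  0.13,  0.14,  0.15]))
rail/cheek 4169 ((523.318603515625, 118.77742767333984), (267.82037353515625, 120.58350372314453), 84.26764678955078)
base 916 ((529.2979736328125, 130.18807983398438), (250.52357482910156, 204.66607666015625), 84.4290542602539)
high 38
[[0.5531 0.0155 0.1481]
 [0.5536 0.013  0.1457]
 [0.5514 0.0152 0.1453]
 [0.5514 0.013  0.1455]
 [0.5518 0.0106 0.1434]
 [0.5493 0.0151 0.1448]
 [0.5484 0.0135 0.1498]
 [0.5493 0.0108 0.1453]
 [0.5464 0.0156 0.1487]
 [0.5469 0.0131 0.146 ]
 [0.5476 0.0104 0.1423]
 [0.544  0.0157 0.1497]
 [0.545  0.0128 0.1439]
 [0.5437 0.0144 0.1386]] [0.54884498 0.01328233 0.14538688]
scene high 241
[[0.552 0.019 0.148]
 [0.552 0.016 0.151]
 [0.546 0.019 0.149]
 [0.549 0.019 0.147]
 [0.548 0.014 0.151]
 [0.552 0.016 0.148]
 [0.553 0.013 0.149]
 [0.546 0.018 0.146]
 [0.546 0.015 0.149]
 [0.546 0.011 0.151]
 [0.551 0.014 0.14
[... 565 characters left out ...]
136]
 [0.546 0.014 0.135]
 [0.546 0.011 0.137]
 [0.548 0.011 0.136]
 [0.551 0.011 0.134]
 [0.553 0.01  0.135]
 [0.544 0.015 0.133]
 [0.546 0.014 0.132]
 [0.546 0.011 0.134]
 [0.549 0.011 0.133]
 [0.551 0.01  0.133]
 [0.553 0.01  0.132]
 [0.543 0.015 0.13 ]
 [0.546 0.014 0.13 ]
 [0.545 0.01  0.132]
 [0.55  0.012 0.129]
 [0.553 0.012 0.127]
 [0.555 0.011 0.127]
 [0.543 0.014 0.129]
 [0.544 0.012 0.129]
 [0.546 0.012 0.128]
 [0.548 0.01  0.129]
 [0.551 0.011 0.126]]
reel [0.573 0.003 0.008] [0.653 0.072 0.109]
bottle [0.633 0.189 0.007] [0.666 0.223 0.101]
tin [0.406 0.187 0.016] [0.454 0.236 0.027]
cut [0.387 0.026 0.006] [0.433 0.139 0.019]
carton [ 0.456 -0.288  0.006] [ 0.687 -0.014  0.127]
```

View pics/t0c.png

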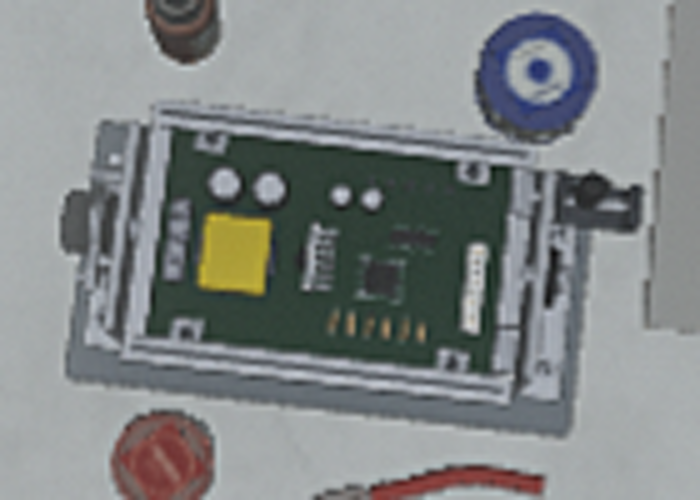

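Crop view: rails run from (150,110)-(535,160) to (125,350)-(500,395), bolt knob top about (592,188). The stand is yawed about −5.6°, centre ≈ (0.524, 0.1265). I'll go above the bolt with the fingers shut and take one close look.

>>> send_rows:
  deltas:
    - {"dx": 20, "dy": -35, "rz": 3}
    - {"dx": 40, "dy": -70, "rz": 6}
    - {"dx": 60, "dy": -105, "rz": 9}
    - {"dx": 80, "dy": -140, "rz": 12}
    - {"dx": 100, "dy": -175, "rz": 12}
  jaw: 0
  newtons: 20

```text
$.deltas[0]: bad value
```

>>> send_rows:
  deltas:
    - {"dx": 20, "dy": -35}
    - {"dx": 40, "dy": -70}
    - {"dx": 60, "dy": -105}
    - {"dx": 80, "dy": -140}
    - {"dx": 100, "dy": -175}

```text
$.deltas[0]: bad value
```

>>> send_rows:
  deltas:
    - {"dx": 20, "dy": -35}
    - {"dx": 40, "dy": -70}
    - {"dx": 60, "dy": -105}
    - {"dx": 80, "dy": -140}
    - {"dx": 100, "dy": -175}

```text
$.deltas[0]: bad value
```

>>> send_rows:
  deltas:
    - {"dx": 20, "dy": -35, "dz": 0, "rx": 0, "ry": 0, "rz": 3}
    - {"dx": 40, "dy": -70, "dz": 0, "rx": 0, "ry": 0, "rz": 6}
    - {"dx": 60, "dy": -105, "dz": 0, "rx": 0, "ry": 0, "rz": 9}
    - {"dx": 80, "dy": -140, "dz": 0, "rx": 0, "ry": 0, "rz": 12}
    - {"dx": 100, "dy": -175, "dz": 0, "rx": 0, "ry": 0, "rz": 12}
  jaw: 0
  newtons: 20

```text
clock: 0.52
tcp_pos: [0.3012, 0.4675, 0.2419]
orientation: [-0.14, -3.138, 0.001]
contact_force: [1.0, 0.6, -0.6]
grip_width: 0.0257
gripper_force: 0.0
```

>>> send_rows:
  deltas:
    - {"dx": 20, "dy": -35, "dz": 0, "rx": 0, "ry": 0, "rz": 0}
    - {"dx": 40, "dy": -70, "dz": 0, "rx": 0, "ry": 0, "rz": 0}
    - {"dx": 60, "dy": -105, "dz": 0, "rx": 0, "ry": 0, "rz": 0}
    - {"dx": 80, "dy": -140, "dz": 0, "rx": 0, "ry": 0, "rz": 0}
    - {"dx": 100, "dy": -175, "dz": 0, "rx": 0, "ry": 0, "rz": 0}

```text
clock: 0.93
tcp_pos: [0.401, 0.2924, 0.2422]
orientation: [-0.145, -3.138, 0.0]
contact_force: [0.8, -0.5, -0.7]
grip_width: 0.0002
gripper_force: 0.0
```

>>> send_rows:
  deltas:
    - {"dx": 20, "dy": -35, "dz": 0, "rx": 0, "ry": 0, "rz": 0}
    - {"dx": 40, "dy": -70, "dz": 0, "rx": 0, "ry": 0, "rz": 0}
    - {"dx": 60, "dy": -105, "dz": 0, "rx": 0, "ry": 0, "rz": 0}
    - {"dx": 80, "dy": -140, "dz": 0, "rx": 0, "ry": 0, "rz": 0}
    - {"dx": 100, "dy": -175, "dz": 0, "rx": 0, "ry": 0, "rz": 0}

```text
clock: 1.35
tcp_pos: [0.501, 0.1175, 0.2423]
orientation: [-0.145, -3.138, -0.0]
contact_force: [0.7, 0.4, -0.3]
grip_width: 0.0002
gripper_force: 0.0
```

>>> send_rows:
  deltas:
    - {"dx": 20, "dy": -30, "dz": 0, "rx": 0, "ry": 0, "rz": 0}
    - {"dx": 40, "dy": -60, "dz": 0, "rx": 0, "ry": 0, "rz": 0}
    - {"dx": 50, "dy": -78, "dz": 0, "rx": 0, "ry": 0, "rz": 0}
    - {"dx": 50, "dy": -78, "dz": 0, "rx": 0, "ry": 0, "rz": 0}

```text
clock: 1.68
tcp_pos: [0.5523, 0.0357, 0.2422]
orientation: [0.157, 3.137, -0.004]
contact_force: [0.2, -0.4, -0.1]
grip_width: -0.0001
gripper_force: 0.0
```

```bash
python3 - <<'E'
from h import *
f=grab('wrist','w1.png'); P=pts(f); np.save('w1.npy',P)
o=r.get_obs(); print(o['tcp_pos'],o['orientation'],o['contact_force'],f['xyz'])
# carton clearance near the knob, from top view
T=np.load('top.npy').reshape(-1,3)
for y in np.arange(.03,-.09,-.01):
    q=T[(abs(T[:,0]-.545)<.025)&(abs(T[:,1]-y)<.005)]; print(round(y,2),len(q),np.nanmax(q[:,2]).round(3) if len(q) else '')
E
```

```text
[0.55113589 0.03859058 0.24195028] [-1.53025931e-01 -3.13751528e+00  1.92172220e-03] [-0.19330739 -0.14162076 -0.74461773] [0.4809415  0.04481064 0.37252821]
0.03 62 0.116
0.02 79 0.151
0.01 78 0.15
-0.0 87 0.112
-0.01 79 0.112
-0.02 138 0.106
-0.03 108 0.102
-0.04 85 0.1
-0.05 86 0.096
-0.06 83 0.091
-0.07 30 0.086
-0.08 18 0.008
```

View pics/w1.png

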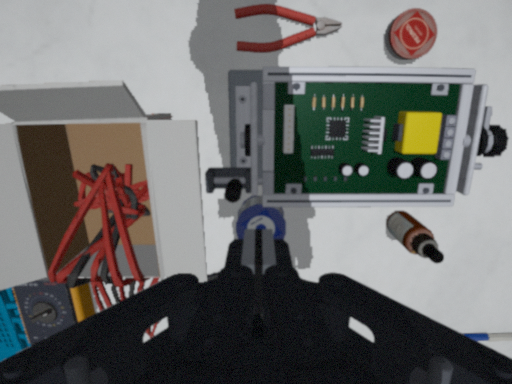

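Wrist view: knob top at about (233,190), board frame (265–475, 70–205), carton flap edge at x≈205; the finger shadows are at the bottom. Now refining the stand pose from this depth view.

```bash
python3 - <<'E'
from h import *
P=np.load('w1.npy'); I=cv2.imread('pics/w1.png')
Q=P[55:215,225:495].reshape(-1,3)
z=Q[:,2]
def rect(m,l):
    q=Q[m]; print(l,len(q),cv2.minAreaRect((q[:,:2]*1000).astype(np.float32)))
# rails: bright pixels at rail height between columns 268..470
for nm,(v0,v1) in dict(near=(64,84),far=(192,210)).items():
    A=P[v0:v1,275:455].reshape(-1,3); A=A[(A[:,2]>.1)&(A[:,2]<.11)]
    v=cv2.fitLine((A[:,:2]).astype(np.float32),cv2.DIST_HUBER,0,.01,.01).ravel()
    th=np.degrees(np.arctan2(v[0],v[1])); n=np.array([np.cos(np.radians(5.6)),-np.sin(np.radians(5.6))])
    d=A[:,:2]@n; print(nm,len(A),'deg',th,'x` range',np.percentile(d,[2,50,98]).round(4),np.median(A[:,2]))
k=P[175:205,220:248].reshape(-1,3); k=k[(k[:,2]>.141)&(k[:,2]<.152)]
print('knob',len(k),k.mean(0),k.min(0),k.max(0))
b=Q[(z>.005)&(z<.018)]; 
c,s=np.cos(np.radians(5.6)),np.sin(np.radians(5.6))
X=Q[:,:2]@np.array([c,-s]);Y=Q[:,:2]@np.array([s,c])
m=(z>.098)&(z<.114); print('frame+cheek Y',np.percentile(Y[m],[.2,1,99,99.8]))
m=(z>.105)&(z<.115)&(X>.47)&(X<.49);h=np.histogram(Y[m],40);print(h[0],h[1].round(3))
print('C.x-hat for (.524,.1265):',.524*c-.1265*s,.524*s+.1265*c)
E
```

```text
near 2883 deg 5.499611 x` range [0.4505 0.4564 0.4625] 0.10356827038903643
far 2465 deg 5.4022255 x` range [0.5565 0.5623 0.5688] 0.10359769955205916
knob 213 [0.54939018 0.01758463 0.14503595] [0.54371259 0.01077677 0.14116163] [0.55598462 0.02337758 0.1474164 ]
frame+cheek Y [0.07510086 0.08134257 0.28769483 0.29239982]
[154  25 115 104   0  24  76  25   0   0   0   0   0   0   0   0   0   0
   0   0   0   9   0   0   0  39   3   1   2   2   2   0   2  29  19   0
   4   1  93 115] [0.085 0.09  0.094 0.099 0.104 0.109 0.114 0.119 0.124 0.129 0.133 0.138
 0.143 0.148 0.153 0.158 0.163 0.168 0.172 0.177 0.182 0.187 0.192 0.197
 0.202 0.207 0.211 0.216 0.221 0.226 0.231 0.236 0.241 0.246 0.251 0.255
 0.26  0.265 0.27  0.275 0.28 ]
C.x-hat for (.524,.1265): 0.5091549207709472 0.17702970557149597
```

>>> send_rows:
  deltas:
    - {"dx": 1, "dy": 6, "dz": -30, "rx": 0, "ry": 0, "rz": 0}
    - {"dx": 1, "dy": 6, "dz": -65, "rx": 0, "ry": 0, "rz": 0}
    - {"dx": 1, "dy": 6, "dz": -90, "rx": 0, "ry": 0, "rz": 0}
    - {"dx": 1, "dy": 6, "dz": -105, "rx": 0, "ry": 0, "rz": 0}
    - {"dx": 1, "dy": 6, "dz": -105, "rx": 0, "ry": 0, "rz": 0}

```text
clock: 2.15
tcp_pos: [0.5483, 0.0488, 0.1337]
orientation: [-0.141, -3.131, 0.002]
contact_force: [-0.9, 0.3, 0.3]
grip_width: 0.0004
gripper_force: 0.0
```

>>> send_rows:
  deltas:
    - {"dx": -0.2, "dy": -2, "dz": 0, "rx": 0, "ry": 0, "rz": 0}
    - {"dx": -0.4, "dy": -4, "dz": 0, "rx": 0, "ry": 0, "rz": 0}
    - {"dx": -0.6, "dy": -6, "dz": 0, "rx": 0, "ry": 0, "rz": 0}
    - {"dx": -0.7, "dy": -7, "dz": 0, "rx": 0, "ry": 0, "rz": 0}
    - {"dx": -0.8, "dy": -8, "dz": 0, "rx": 0, "ry": 0, "rz": 0}

```text
clock: 2.57
tcp_pos: [0.5514, 0.0394, 0.1383]
orientation: [0.145, 3.136, 0.001]
contact_force: [0.2, 1.0, -0.5]
grip_width: -0.0001
gripper_force: 0.0
```

```bash
cat > st.py <<'E'
from h import *
f=grab('scene')
P=pts(f); Q=P[130:280,170:310].reshape(-1,3)
c,s=np.cos(np.radians(5.5)),np.sin(np.radians(5.5))
def S(p): # stand coords mm
    d=np.asarray(p)-np.array([.5243,.1304,0]); return np.stack([d[...,0]*c-d[...,1]*s,d[...,0]*s+d[...,1]*c,d[...,2]],-1)*1000
if __name__=='__main__':
    o=r.get_obs(); print('t',o['clock'],'tcp stand',S(o['tcp_pos']).round(1),'F',np.round(o['contact_force'],1))
E
python3 st.py
```

```text
t 2.6167 tcp stand [ 35.6 -88.3 138.1] F [-0.3 -0.4 -0.5]
```

>>> send_rows:
  deltas:
    - {"dx": -0.2, "dy": -1.5, "dz": 0, "rx": 0, "ry": 0, "rz": 0}
    - {"dx": -0.3, "dy": -3, "dz": 0, "rx": 0, "ry": 0, "rz": 0}
    - {"dx": -0.5, "dy": -4.5, "dz": 0, "rx": 0, "ry": 0, "rz": 0}
    - {"dx": -0.6, "dy": -6, "dz": 0, "rx": 0, "ry": 0, "rz": 0}
    - {"dx": -0.6, "dy": -6, "dz": 0, "rx": 0, "ry": 0, "rz": 0}

```text
clock: 3.03
tcp_pos: [0.5503, 0.0335, 0.1374]
orientation: [0.145, 3.138, 0.0]
contact_force: [-1.0, 1.0, 1.5]
grip_width: -0.0001
gripper_force: 0.5
```

>>> send_rows:
  deltas:
    - {"dx": -0.2, "dy": -1.5, "dz": 0, "rx": 0, "ry": 0, "rz": 0}
    - {"dx": -0.3, "dy": -3, "dz": 0, "rx": 0, "ry": 0, "rz": 0}
    - {"dx": -0.4, "dy": -4, "dz": 0, "rx": 0, "ry": 0, "rz": 0}
    - {"dx": -0.4, "dy": -4, "dz": 0, "rx": 0, "ry": 0, "rz": 0}

```text
clock: 3.37
tcp_pos: [0.5499, 0.0292, 0.1374]
orientation: [0.146, 3.138, -0.0]
contact_force: [0.3, 1.3, 0.6]
grip_width: -0.0002
gripper_force: 0.6
```

```bash
python3 st.py; python3 - <<'E'
from h import *
f=grab('scene'); cv2.imwrite('pics/s2.png',cv2.resize(f['frame'][140:270,170:330],None,fx=4,fy=4,interpolation=cv2.INTER_CUBIC))
E
```

```text
t 3.4167 tcp stand [ 35.1 -98.2 137.3] F [0.3 0.4 1.6]
```

View pics/s2.png

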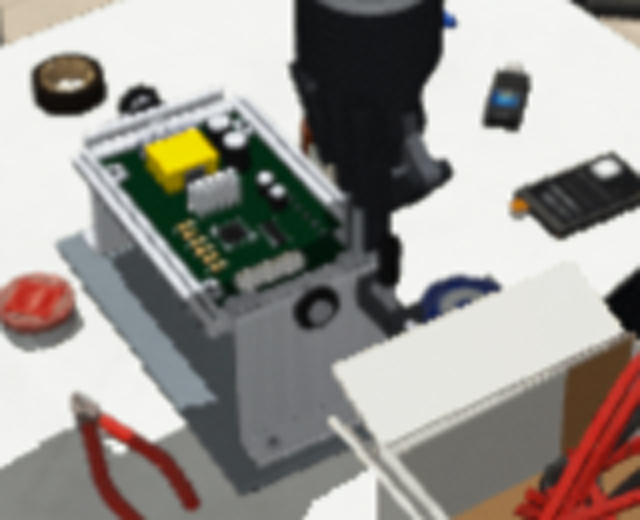

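The crop shows the closed fingers at (385,240) beside the knob, meeting it around the pin bracket (395,300); the frame is still level. I'll keep pushing until the stop shows up in the force.

>>> send_rows:
  deltas:
    - {"dx": -0.1, "dy": -1, "dz": 0, "rx": 0, "ry": 0, "rz": 0}
    - {"dx": -0.2, "dy": -2, "dz": 0, "rx": 0, "ry": 0, "rz": 0}
    - {"dx": -0.3, "dy": -3, "dz": 0, "rx": 0, "ry": 0, "rz": 0}
    - {"dx": -0.3, "dy": -3, "dz": 0, "rx": 0, "ry": 0, "rz": 0}

```text
clock: 3.8
tcp_pos: [0.5495, 0.0262, 0.1373]
orientation: [-0.146, -3.138, 0.0]
contact_force: [0.7, 1.0, 0.8]
grip_width: 0.0004
gripper_force: 0.6
```

>>> send_rows:
  deltas:
    - {"dx": -0.1, "dy": -1, "dz": 0, "rx": 0, "ry": 0, "rz": 0}
    - {"dx": -0.2, "dy": -2, "dz": 0, "rx": 0, "ry": 0, "rz": 0}
    - {"dx": -0.2, "dy": -2, "dz": 0, "rx": 0, "ry": 0, "rz": 0}

```text
clock: 4.05
tcp_pos: [0.5493, 0.0243, 0.1373]
orientation: [0.145, 3.138, -0.0]
contact_force: [0.5, 1.2, 0.6]
grip_width: 0.0
gripper_force: 0.6
```

>>> send_rows:
  deltas:
    - {"dx": -0.1, "dy": -1, "dz": 0, "rx": 0, "ry": 0, "rz": 0}
    - {"dx": -0.2, "dy": -2, "dz": 0, "rx": 0, "ry": 0, "rz": 0}
    - {"dx": -0.2, "dy": -2, "dz": 0, "rx": 0, "ry": 0, "rz": 0}

```text
clock: 4.3
tcp_pos: [0.5492, 0.0228, 0.1373]
orientation: [0.145, 3.138, 0.001]
contact_force: [0.1, 2.5, -0.0]
grip_width: 0.0
gripper_force: 1.2
```

>>> send_rows:
  deltas:
    - {"dx": -0.1, "dy": -1, "dz": 0, "rx": 0, "ry": 0, "rz": 0}
    - {"dx": -0.1, "dy": -1, "dz": 0, "rx": 0, "ry": 0, "rz": 0}

```text
clock: 4.47
tcp_pos: [0.5491, 0.0226, 0.1373]
orientation: [0.144, 3.138, 0.002]
contact_force: [0.6, 5.2, 0.0]
grip_width: -0.0002
gripper_force: 2.4
```

```bash
python3 st.py; python3 - <<'E'
from st import *
f=grab('scene');P=pts(f)
q=P[170:235,250:300].reshape(-1,3); q=q[(q[:,2]>.122)&(q[:,2]<.15)]; s_=S(q); s_=s_[abs(s_[:,0]-36)<9]
print(len(s_)); print(np.histogram(s_[:,1],np.arange(-140,-80,3)))
E
```

```text
t 4.5167 tcp stand [  35.1 -104.9  137.4] F [-0.2  4.7 -0.7]
98
(array([ 0,  0,  5, 32, 20, 11,  3, 12,  9,  6,  0,  0,  0,  0,  0,  0,  0,
        0,  0]), array([-140, -137, -134, -131, -128, -125, -122, -119, -116, -113, -110,
       -107, -104, -101,  -98,  -95,  -92,  -89,  -86,  -83]))
```

>>> send_rows:
  deltas:
    - {"dx": 1, "dy": 8, "dz": 0, "rx": 0, "ry": 0, "rz": 0}
    - {"dx": 1, "dy": 8, "dz": 30, "rx": 0, "ry": 0, "rz": 0}
    - {"dx": 15, "dy": 40, "dz": 40, "rx": 0, "ry": 0, "rz": 0}
    - {"dx": 28, "dy": 75, "dz": 40, "rx": 0, "ry": 0, "rz": 0}
    - {"dx": 37, "dy": 102, "dz": 40, "rx": 0, "ry": 0, "rz": 0}

```text
clock: 5.03
tcp_pos: [0.5874, 0.1254, 0.1785]
orientation: [0.146, 3.136, 0.001]
contact_force: [-0.2, 0.7, -0.6]
grip_width: 0.0004
gripper_force: 0.0
```

>>> send_rows:
  deltas:
    - {"dx": 0, "dy": 0, "dz": -30, "rx": 0, "ry": 0, "rz": 0}
    - {"dx": 0, "dy": 0, "dz": -50, "rx": 0, "ry": 0, "rz": 0}
    - {"dx": 0, "dy": 0, "dz": -53, "rx": 0, "ry": 0, "rz": 0}
    - {"dx": 0, "dy": 0, "dz": -53, "rx": 0, "ry": 0, "rz": 0}

```text
clock: 5.37
tcp_pos: [0.5848, 0.1225, 0.1229]
orientation: [-0.146, -3.135, 0.004]
contact_force: [0.6, 0.2, -0.4]
grip_width: 0.0002
gripper_force: 0.0
```

```bash
python3 st.py; python3 - <<'E'
from st import *
f=grab('scene');P=pts(f)
cv2.imwrite('pics/s3.png',cv2.resize(f['frame'][140:270,170:330],None,fx=4,fy=4,interpolation=cv2.INTER_CUBIC))
q=P[170:235,250:300].reshape(-1,3); q=q[(q[:,2]>.122)&(q[:,2]<.15)]; s_=S(q); s_=s_[abs(s_[:,0]-36)<9]
print(np.histogram(s_[:,1],np.arange(-140,-80,3)))
E
```

```text
t 5.4167 tcp stand [ 62.   -1.8 124.3] F [-0.2  0.6  1.2]
(array([ 0,  0,  6, 27, 18, 10,  3,  1,  0,  0,  0,  0,  0,  0,  0,  0,  0,
        0,  0]), array([-140, -137, -134, -131, -128, -125, -122, -119, -116, -113, -110,
       -107, -104, -101,  -98,  -95,  -92,  -89,  -86,  -83]))
```

View pics/s3.png

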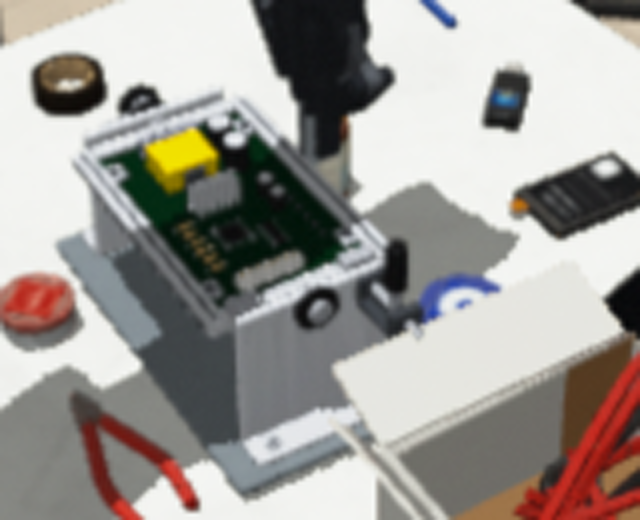

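Bolt knob at (395,265), now clear of the cheek: out. The finger stands over the far rail at (330,150). Pressing the far rail down.

>>> send_rows:
  deltas:
    - {"dx": 0, "dy": 0, "dz": -5, "rx": 0, "ry": 0, "rz": 0}
    - {"dx": 0, "dy": 0, "dz": -9, "rx": 0, "ry": 0, "rz": 0}
    - {"dx": 0, "dy": 0, "dz": -12, "rx": 0, "ry": 0, "rz": 0}
    - {"dx": 0, "dy": 0, "dz": -15, "rx": 0, "ry": 0, "rz": 0}

```text
clock: 5.85
tcp_pos: [0.5865, 0.1234, 0.1095]
orientation: [0.145, 3.137, 0.0]
contact_force: [1.3, -1.0, 0.7]
grip_width: -0.0002
gripper_force: 0.6
```

```bash
python3 st.py
```

```text
t 5.9 tcp stand [ 62.1  -1.1 108.8] F [ 0.7 -0.8  0.1]
```

>>> send_rows:
  deltas:
    - {"dx": 0, "dy": 0, "dz": -4, "rx": 0, "ry": 0, "rz": 0}
    - {"dx": 0, "dy": 0, "dz": -8, "rx": 0, "ry": 0, "rz": 0}
    - {"dx": 0, "dy": 0, "dz": -12, "rx": 0, "ry": 0, "rz": 0}
    - {"dx": 0, "dy": 0, "dz": -16, "rx": 0, "ry": 0, "rz": 0}
    - {"dx": -1.5, "dy": 0, "dz": -19, "rx": 0, "ry": 0, "rz": 0}

```text
clock: 6.32
tcp_pos: [0.5847, 0.1236, 0.0897]
orientation: [0.145, 3.138, 0.0]
contact_force: [0.9, -0.3, -0.3]
grip_width: -0.0002
gripper_force: 0.5
```

>>> send_rows:
  deltas:
    - {"dx": -1.5, "dy": 0, "dz": -3, "rx": 0, "ry": 0, "rz": 0}
    - {"dx": -3, "dy": 0, "dz": -6, "rx": 0, "ry": 0, "rz": 0}
    - {"dx": -4.5, "dy": 0.5, "dz": -10, "rx": 0, "ry": 0, "rz": 0}
    - {"dx": -4.5, "dy": 0.5, "dz": -10, "rx": 0, "ry": 0, "rz": 0}

```text
clock: 6.65
tcp_pos: [0.579, 0.1239, 0.0794]
orientation: [-0.145, -3.137, 0.001]
contact_force: [-0.2, -0.2, 0.2]
grip_width: 0.0001
gripper_force: 0.0
```

```bash
python3 st.py; python3 - <<'E'
from st import *
f=grab('scene');P=pts(f)
cv2.imwrite('pics/s4.png',cv2.resize(f['frame'][120:270,160:330],None,fx=4,fy=4,interpolation=cv2.INTER_CUBIC))
q=P[130:240,180:270].reshape(-1,3); s_=S(q); s_=s_[(abs(s_[:,1])<60)&(s_[:,0]<0)&(s_[:,2]>105)&(s_[:,0]>-75)]
h=s_[s_[:,2]>np.percentile(s_[:,2],97)]; print(h.mean(0),h.max(0))
E
```

```text
t 6.7 tcp stand [55.4 -1.2 79.7] F [0.3 0.3 0.1]
[-42.42046606  -0.62493886 144.74259973] [-39.64820267  54.66186064 146.82642757]
```

View pics/s4.png

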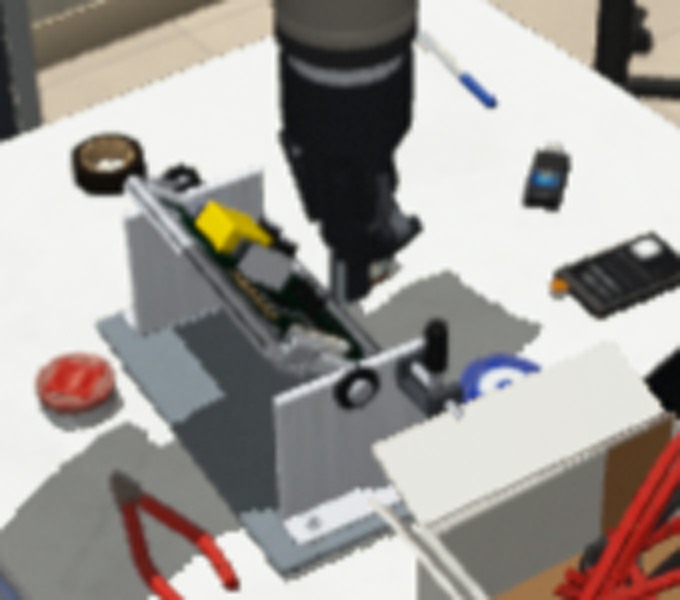

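Frame on about 43°: near rail edge runs (135,185)–(290,345), far rail down under the finger at (350,290). Now over to the near side to push the near rail forward.

>>> send_rows:
  deltas:
    - {"dx": 6, "dy": 0, "dz": 5, "rx": 0, "ry": 0, "rz": 0}
    - {"dx": 8, "dy": 0, "dz": 40, "rx": 0, "ry": 0, "rz": 0}
    - {"dx": 8, "dy": 0, "dz": 75, "rx": 0, "ry": 0, "rz": 0}
    - {"dx": 4, "dy": 0, "dz": 107, "rx": 0, "ry": 0, "rz": 0}
    - {"dx": -25, "dy": 3, "dz": 107, "rx": 0, "ry": 0, "rz": 0}

```text
clock: 7.22
tcp_pos: [0.563, 0.1268, 0.1949]
orientation: [0.149, 3.123, 0.006]
contact_force: [1.0, 0.6, 0.6]
grip_width: -0.0002
gripper_force: 0.0
```

>>> send_rows:
  deltas:
    - {"dx": -35, "dy": 3, "dz": 0, "rx": 0, "ry": 0, "rz": 0}
    - {"dx": -70, "dy": 7, "dz": 0, "rx": 0, "ry": 0, "rz": 0}
    - {"dx": -101, "dy": 10, "dz": 0, "rx": 0, "ry": 0, "rz": 0}
    - {"dx": -101, "dy": 10, "dz": -30, "rx": 0, "ry": 0, "rz": 0}
    - {"dx": -101, "dy": 10, "dz": -45, "rx": 0, "ry": 0, "rz": 0}

```text
clock: 7.63
tcp_pos: [0.4528, 0.1376, 0.1424]
orientation: [0.142, 3.137, 0.003]
contact_force: [0.1, -0.5, -0.3]
grip_width: -0.0002
gripper_force: 0.0
```

```bash
python3 st.py
```

```text
t 7.6833 tcp stand [-72.6  -0.5 140. ] F [-0.2 -0.3 -1.5]
```

>>> send_rows:
  deltas:
    - {"dx": 7, "dy": -0.7, "dz": 1, "rx": 0, "ry": 0, "rz": 0}
    - {"dx": 13, "dy": -1.3, "dz": 2, "rx": 0, "ry": 0, "rz": 0}
    - {"dx": 18, "dy": -1.7, "dz": 6, "rx": 0, "ry": 0, "rz": 0}
    - {"dx": 22, "dy": -2.1, "dz": 10, "rx": 0, "ry": 0, "rz": 0}
    - {"dx": 27, "dy": -2.6, "dz": 14, "rx": 0, "ry": 0, "rz": 0}

```text
clock: 8.1
tcp_pos: [0.4809, 0.1345, 0.1576]
orientation: [-0.145, -3.136, -0.0]
contact_force: [-6.5, 0.1, 7.2]
grip_width: -0.0002
gripper_force: 4.9
```

>>> send_rows:
  deltas:
    - {"dx": 5, "dy": -0.5, "dz": 3, "rx": 0, "ry": 0, "rz": 0}
    - {"dx": 10, "dy": -1, "dz": 5, "rx": 0, "ry": 0, "rz": 0}
    - {"dx": 14, "dy": -1.3, "dz": 7, "rx": 0, "ry": 0, "rz": 0}
    - {"dx": 14, "dy": -1.3, "dz": 7, "rx": 0, "ry": 0, "rz": 0}

```text
clock: 8.43
tcp_pos: [0.498, 0.1329, 0.1664]
orientation: [0.147, 3.135, 0.002]
contact_force: [-3.8, -1.9, 13.4]
grip_width: 0.0001
gripper_force: 6.0
```

```bash
python3 st.py; python3 - <<'E'
from st import *
f=grab('scene');P=pts(f)
cv2.imwrite('pics/s5.png',cv2.resize(f['frame'][120:270,160:330],None,fx=4,fy=4,interpolation=cv2.INTER_CUBIC))
E
```

```text
t 8.4833 tcp stand [-26.5  -0.  166.4] F [-4.  -1.9 12.5]
```

View pics/s5.png

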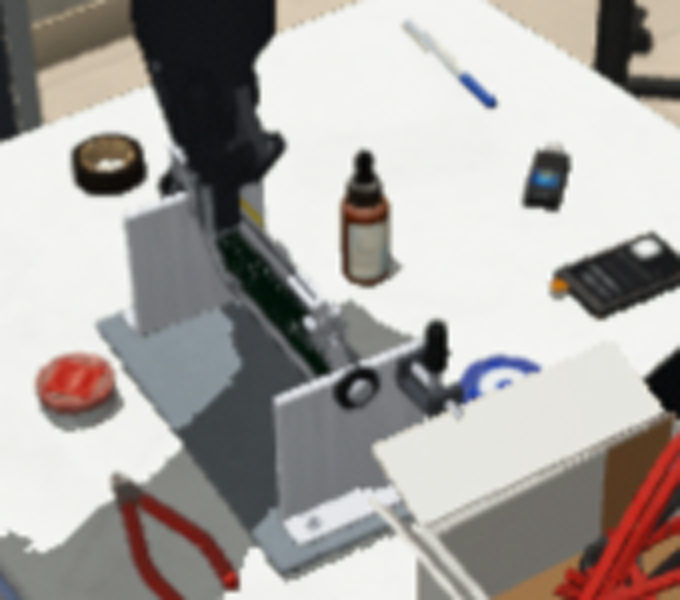

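The frame is past upright: solder face visible around (270,290), finger at (228,200). The 12 N upward force is odd, so I'll measure the frame's angle before going on.

```bash
python3 - <<'E'
from st import *
I=f['frame']; V,U=np.mgrid[170:235,195:255]
sp=S(P[170:235,195:255]); ok=np.isfinite(sp).all(-1)&(abs(sp[...,1])<85)&(sp[...,2]>60)&(sp[...,2]<175)&(abs(sp[...,0])<62)
for lo,hi in((-70,-45),(-45,-20),(-20,20)):
    m=ok&(sp[...,1]>lo)&(sp[...,1]<hi); q=sp[m]; c_=I[170:235,195:255][m]
    o_=np.argsort(q[:,2]); print(lo,hi,len(q))
    for i in o_[::max(1,len(o_)//22)]: print(q[i].round(0),c_[i],end='; ')
    print()
E
```

```text
-70 -45 80
[  8. -50.  68.] [55 58 50]; [  6. -54.  75.] [ 9 21  4]; [  5. -45.  78.] [ 8 17  1]; [  4. -56.  84.] [22 30 19]; [  3. -50.  89.] [36 40 31]; [  2. -60.  91.] [41 46 37]; [ -1. -66. 100.] [59 62 53]; [ -3. -48. 115.] [55 59 49]; [ -5. -58. 125.] [52 54 46]; [ -7. -61. 132.] [52 54 48]; [-13. -59. 142.] [33 34 29]; [-16. -47. 151.] [81 81 77]; [-17. -66. 154.] [126 123 120]; [-16. -51. 157.] [119 115 114]; [-13. -69. 157.] [176 170 166]; [-12. -63. 158.] [156 151 146]; [-14. -62. 159.] [184 178 174]; [-16. -66. 159.] [217 212 209]; [-15. -55. 159.] [108 104 103]; [-17. -59. 160.] [119 116 114]; [-16. -52. 160.] [111 108 105]; [-10. -59. 160.] [203 203 199]; [-10. -64. 160.] [226 225 221]; [-14. -70. 160.] [160 155 150]; [-14. -62. 161.] [114 109 106]; [-11. -56. 161.] [149 150 148]; [-17. -45. 162.] [111 108 106]; 
-45 -20 112
[ 10. -41.  60.] [42 46 37]; [  8. -40.  67.] [17 23 10]; [  8. -41.  71.] [10 20  5]; [  6. -40.  77.] [ 9 18  2]; [  5. -38.  82.] [31 36 25]; [  2. -39.  90.] [33 39 27]; [ -1. -43.  98.] [33 39 28]; [ -1. -35. 104.] [16 23  8]; [ -2. -32. 108.]
[... 470 characters left out ...]
39 28]; [ 8. -7. 67.] [26 32 21]; [ 7. -5. 75.] [13 22  6]; [ 4.  5. 81.] [10 19  2]; [ 3. -7. 87.] [11 20  4]; [  2. -19.  94.] [ 9 18  2]; [  1. -16.  98.] [ 7 16  0]; [ -0.  19. 104.] [38 47 33]; [ -2. -10. 110.] [10 18  3]; [ -4. -17. 116.] [14 22 10]; [ 16.  -1. 120.] [197 200 198]; [ -6.  -4. 126.] [35 40 29]; [ -8.  18. 129.] [20 29 16]; [ -8.  -3. 135.] [56 59 52]; [-31.  -5. 157.] [60 61 54]; [-13.  -1. 158.] [58 56 54]; [-13. -19. 159.] [80 78 76]; [-16. -10. 159.] [110 107 105]; [-16. -19. 160.] [107 104 103]; [-32.  -4. 162.] [61 59 56]; [-33.  -5. 166.] [57 55 52]; [-38.  -2. 169.] [65 63 60]; [-37.  -9. 170.] [93 90 86]; [-39.   2. 172.] [72 70 67]; [-32. -14. 175.] [23 19 18];
```

Plane fit gives a turn of about 76°: the fingertip is riding up on the rail's corner (tip z≈155, corner ≈157). Back off, go lower, push again.

>>> send_rows:
  deltas:
    - {"dx": -6, "dy": 0.6, "dz": 2, "rx": 0, "ry": 0, "rz": 0}
    - {"dx": -14, "dy": 1.4, "dz": 1, "rx": 0, "ry": 0, "rz": 0}
    - {"dx": -14, "dy": 1.4, "dz": -8, "rx": 0, "ry": 0, "rz": 0}
    - {"dx": -14, "dy": 1.4, "dz": -8, "rx": 0, "ry": 0, "rz": 0}

```text
clock: 8.97
tcp_pos: [0.4803, 0.1344, 0.1542]
orientation: [-0.144, -3.137, 0.001]
contact_force: [-1.0, 0.4, -0.4]
grip_width: -0.0
gripper_force: 0.0
```

```bash
python3 st.py
```

```text
t 9.0167 tcp stand [-44.   -0.3 154.5] F [-0.3 -0.8 -0.3]
```

>>> send_rows:
  deltas:
    - {"dx": 8, "dy": -0.8, "dz": 0, "rx": 0, "ry": 0, "rz": 0}
    - {"dx": 13, "dy": -1.3, "dz": 0, "rx": 0, "ry": 0, "rz": 0}
    - {"dx": 18, "dy": -1.7, "dz": 0, "rx": 0, "ry": 0, "rz": 0}
    - {"dx": 22, "dy": -2.1, "dz": 0, "rx": 0, "ry": 0, "rz": 0}
    - {"dx": 26, "dy": -2.5, "dz": 0, "rx": 0, "ry": 0, "rz": 0}

```text
clock: 9.43
tcp_pos: [0.5076, 0.1319, 0.1553]
orientation: [-0.145, -3.138, 0.0]
contact_force: [-0.7, -0.4, 0.3]
grip_width: 0.0001
gripper_force: 0.5
```

```bash
cat > ang.py <<'E'
from st import *
I=f['frame']
sp=S(P[160:240,190:270]); 
ok=np.isfinite(sp).all(-1)&(abs(sp[...,1]+30)<40)&(sp[...,2]>65)&(sp[...,2]<165)&(abs(sp[...,0])<62)
g=I[160:240,190:270].astype(int); ok&=(g[...,1]>g[...,0]+4)&(g[...,1]>g[...,2]+3)&(g.max(-1)<110)
q=sp[ok]; u,s_,v=np.linalg.svd(q[:,[0,2]]-q[:,[0,2]].mean(0),full_matrices=False)
d=v[0]; print(len(q),'phi',np.degrees(np.arctan2(d[1],-d[0]))%180,'mean',q.mean(0).round(1))
o=r.get_obs(); print('t',o['clock'],'tcp',S(o['tcp_pos']).round(1),'F',np.round(o['contact_force'],1),o['gripper_force'])
E
python3 ang.py
```

```text
326 phi 87.5451711317595 mean [ -0.3 -26.1 103.6]
t 9.4833 tcp [-1.600e+01 -1.000e-01  1.554e+02] F [ 0.3  0.4 -0.2] 0.13491895515471697
```

>>> send_rows:
  deltas:
    - {"dx": -2, "dy": 0.2, "dz": 7, "rx": 0, "ry": 0, "rz": 0}
    - {"dx": 5, "dy": -0.5, "dz": 7.5, "rx": 0, "ry": 0, "rz": 0}
    - {"dx": 10, "dy": -1, "dz": 7.5, "rx": 0, "ry": 0, "rz": 0}
    - {"dx": 15, "dy": -1.4, "dz": 7, "rx": 0, "ry": 0, "rz": 0}
    - {"dx": 20, "dy": -1.9, "dz": 6, "rx": 0, "ry": 0, "rz": 0}

```text
clock: 9.9
tcp_pos: [0.5278, 0.1302, 0.1615]
orientation: [0.145, 3.138, 0.001]
contact_force: [-1.5, -0.4, 1.1]
grip_width: -0.0001
gripper_force: 0.6
```

```bash
python3 ang.py
```

```text
627 phi 108.58413852275797 mean [  1.1 -28.9 105.4]
t 9.95 tcp [  4.4   0.  161.3] F [ 1.2 -0.6  0.9] 0.12112986180000007
```

>>> send_rows:
  deltas:
    - {"dx": 4, "dy": -0.4, "dz": -1.5, "rx": 0, "ry": 0, "rz": 0}
    - {"dx": 8, "dy": -0.8, "dz": -3.5, "rx": 0, "ry": 0, "rz": 0}
    - {"dx": 12, "dy": -1.1, "dz": -5.5, "rx": 0, "ry": 0, "rz": 0}
    - {"dx": 16, "dy": -1.5, "dz": -8.5, "rx": 0, "ry": 0, "rz": 0}
    - {"dx": 20, "dy": -1.9, "dz": -12, "rx": 0, "ry": 0, "rz": 0}

```text
clock: 10.37
tcp_pos: [0.5476, 0.1282, 0.1491]
orientation: [0.145, 3.138, 0.0]
contact_force: [-1.1, 0.9, 1.9]
grip_width: -0.0003
gripper_force: 0.6
```

```bash
python3 ang.py
```

```text
914 phi 134.26672312974745 mean [  0.3 -29.7 102.6]
t 10.4167 tcp [ 23.8  -0.2 148.4] F [ 0.8  0.1 -0.5] 0.0
```

>>> send_rows:
  deltas:
    - {"dx": 3, "dy": -0.3, "dz": -3, "rx": 0, "ry": 0, "rz": 0}
    - {"dx": 6, "dy": -0.6, "dz": -6, "rx": 0, "ry": 0, "rz": 0}
    - {"dx": 9, "dy": -0.9, "dz": -9.5, "rx": 0, "ry": 0, "rz": 0}
    - {"dx": 11, "dy": -1, "dz": -13, "rx": 0, "ry": 0, "rz": 0}
    - {"dx": 12.5, "dy": -1.2, "dz": -16, "rx": 0, "ry": 0, "rz": 0}

```text
clock: 10.83
tcp_pos: [0.5598, 0.127, 0.1329]
orientation: [0.145, 3.138, -0.0]
contact_force: [0.2, 0.1, 0.8]
grip_width: 0.0002
gripper_force: 0.5
```

```bash
python3 ang.py
```

```text
965 phi 158.0114420219518 mean [ -0.3 -30.3 102.4]
t 10.8833 tcp [ 3.560e+01 -1.000e-01  1.324e+02] F [-0.2  0.  -0.1] 1.6055002660664286e-05
```

>>> send_rows:
  deltas:
    - {"dx": 0, "dy": 0, "dz": 14, "rx": 0, "ry": 0, "rz": 0}
    - {"dx": 24, "dy": -2.3, "dz": 16, "rx": 0, "ry": 0, "rz": 0}
    - {"dx": 24, "dy": -2.3, "dz": 10, "rx": 0, "ry": 0, "rz": 0}
    - {"dx": 24, "dy": -2.3, "dz": 4, "rx": 0, "ry": 0, "rz": 0}
    - {"dx": 24, "dy": -2.3, "dz": 0, "rx": 0, "ry": 0, "rz": 0}

```text
clock: 11.3
tcp_pos: [0.5831, 0.1246, 0.1323]
orientation: [-0.145, -3.138, 0.0]
contact_force: [0.7, 0.8, 1.6]
grip_width: 0.0004
gripper_force: 0.7
```

>>> send_rows:
  deltas:
    - {"dx": 0, "dy": 0, "dz": -4, "rx": 0, "ry": 0, "rz": 0}
    - {"dx": 0, "dy": 0, "dz": -8, "rx": 0, "ry": 0, "rz": 0}
    - {"dx": 0, "dy": 0, "dz": -12, "rx": 0, "ry": 0, "rz": 0}
    - {"dx": 0, "dy": 0, "dz": -14, "rx": 0, "ry": 0, "rz": 0}
    - {"dx": 0, "dy": 0, "dz": -14, "rx": 0, "ry": 0, "rz": 0}

```text
clock: 11.72
tcp_pos: [0.5828, 0.1247, 0.1186]
orientation: [-0.145, -3.137, 0.001]
contact_force: [0.1, -0.9, -0.4]
grip_width: 0.0001
gripper_force: 0.0
```

```bash
python3 ang.py
```

```text
889 phi 177.97354570190825 mean [  0.7 -28.8 102.7]
t 11.7667 tcp [ 58.9  -0.  118.8] F [ 0.9 -0.4  0.8] 0.0
```

Nearly level; pressing gently down to the stop.

>>> send_rows:
  deltas:
    - {"dx": 0, "dy": 0, "dz": -1, "rx": 0, "ry": 0, "rz": 0}
    - {"dx": 0, "dy": 0, "dz": -2, "rx": 0, "ry": 0, "rz": 0}
    - {"dx": 0, "dy": 0, "dz": -3, "rx": 0, "ry": 0, "rz": 0}
    - {"dx": 0, "dy": 0, "dz": -3, "rx": 0, "ry": 0, "rz": 0}

```text
clock: 12.1
tcp_pos: [0.5835, 0.1247, 0.1162]
orientation: [-0.145, -3.138, -0.0]
contact_force: [0.2, -0.1, -0.2]
grip_width: -0.0001
gripper_force: 0.0
```

>>> send_rows:
  deltas:
    - {"dx": 0, "dy": 0, "dz": -1, "rx": 0, "ry": 0, "rz": 0}
    - {"dx": 0, "dy": 0, "dz": -1, "rx": 0, "ry": 0, "rz": 0}

```text
clock: 12.27
tcp_pos: [0.5836, 0.1247, 0.116]
orientation: [-0.145, -3.138, -0.001]
contact_force: [-2.5, -0.9, 7.0]
grip_width: 0.0003
gripper_force: 3.3
```

```bash
python3 ang.py
```

```text
877 phi 0.1343501801783555 mean [  1.1 -29.4 102.7]
t 12.3167 tcp [ 59.5   0.  116.1] F [-3.  -0.2  6.1] 3.396152373293262
```

>>> send_rows:
  deltas:
    - {"dx": 0, "dy": 0, "dz": 30, "rx": 0, "ry": 0, "rz": 0}
    - {"dx": 0, "dy": 0, "dz": 68, "rx": 0, "ry": 0, "rz": 0}
    - {"dx": -8, "dy": -30, "dz": 78, "rx": 0, "ry": 0, "rz": 0}
    - {"dx": -17, "dy": -65, "dz": 78, "rx": 0, "ry": 0, "rz": 0}
    - {"dx": -26, "dy": -100, "dz": 78, "rx": 0, "ry": 0, "rz": 0}

```text
clock: 12.73
tcp_pos: [0.558, 0.0245, 0.1946]
orientation: [0.141, 3.136, 0.001]
contact_force: [0.4, -1.4, -0.5]
grip_width: 0.0003
gripper_force: 0.0
```

>>> send_rows:
  deltas:
    - {"dx": -8, "dy": -32, "dz": 0, "rx": 0, "ry": 0, "rz": 0}
    - {"dx": -12, "dy": -48, "dz": 0, "rx": 0, "ry": 0, "rz": 0}
    - {"dx": -12, "dy": -48, "dz": -25, "rx": 0, "ry": 0, "rz": 0}
    - {"dx": -12, "dy": -48, "dz": -45, "rx": 0, "ry": 0, "rz": 0}
    - {"dx": -12, "dy": -48, "dz": -46, "rx": 0, "ry": 0, "rz": 0}

```text
clock: 13.15
tcp_pos: [0.5431, -0.0237, 0.1444]
orientation: [-0.146, -3.133, 0.001]
contact_force: [-0.3, -0.3, -0.1]
grip_width: 0.0003
gripper_force: 0.0
```

```bash
python3 ang.py; python3 - <<'E'
from h import *
f=grab('scene'); cv2.imwrite('pics/s6.png',cv2.resize(f['frame'][120:270,160:330],None,fx=4,fy=4,interpolation=cv2.INTER_CUBIC))
E
```

```text
889 phi 0.2334902467822586 mean [  1.  -29.8 102.8]
t 13.2 tcp [  34.3 -151.2  145.7] F [-0.3 -1.  -0.4] 0.0
```

View pics/s6.png

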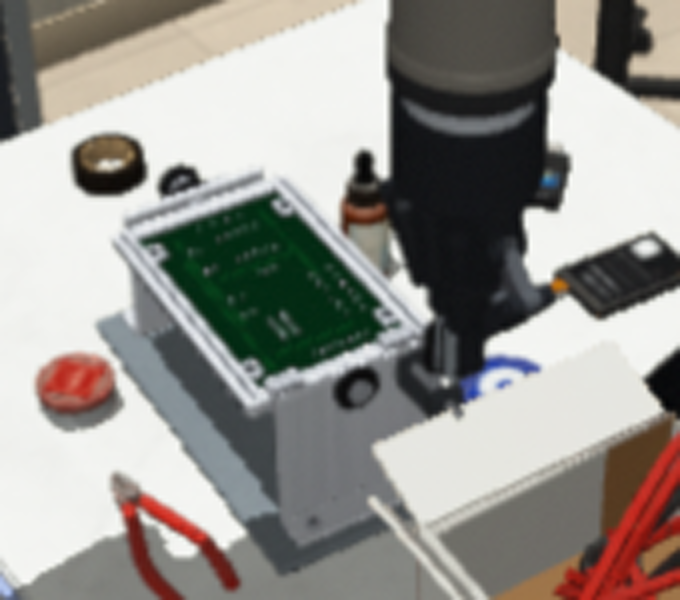

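Solder side is up and level; the finger at (468,350) is just right of the knob (435,350). Pushing the bolt home.

>>> send_rows:
  deltas:
    - {"dx": 1.8, "dy": 3, "dz": 0, "rx": 0, "ry": 0, "rz": 0}
    - {"dx": 2, "dy": 6, "dz": 0, "rx": 0, "ry": 0, "rz": 0}
    - {"dx": 2.3, "dy": 8, "dz": 0, "rx": 0, "ry": 0, "rz": 0}
    - {"dx": 2.5, "dy": 10, "dz": 0, "rx": 0, "ry": 0, "rz": 0}
    - {"dx": 2.6, "dy": 12, "dz": 0, "rx": 0, "ry": 0, "rz": 0}

```text
clock: 13.67
tcp_pos: [0.549, -0.0113, 0.1481]
orientation: [0.145, 3.136, -0.0]
contact_force: [1.6, -2.4, 2.5]
grip_width: -0.0002
gripper_force: 1.2
```

>>> send_rows:
  deltas:
    - {"dx": 0.1, "dy": 1.5, "dz": 0, "rx": 0, "ry": 0, "rz": 0}
    - {"dx": 0.3, "dy": 3, "dz": 0, "rx": 0, "ry": 0, "rz": 0}
    - {"dx": 0.4, "dy": 4.5, "dz": 0, "rx": 0, "ry": 0, "rz": 0}
    - {"dx": 0.6, "dy": 6, "dz": 0, "rx": 0, "ry": 0, "rz": 0}
    - {"dx": 0.6, "dy": 6, "dz": 0, "rx": 0, "ry": 0, "rz": 0}

```text
clock: 14.08
tcp_pos: [0.5488, -0.0049, 0.1473]
orientation: [-0.145, -3.138, -0.0]
contact_force: [0.1, -1.8, 1.7]
grip_width: 0.0001
gripper_force: 0.8
```

>>> send_rows:
  deltas:
    - {"dx": 0.1, "dy": 1, "dz": 0, "rx": 0, "ry": 0, "rz": 0}
    - {"dx": 0.2, "dy": 2, "dz": 0, "rx": 0, "ry": 0, "rz": 0}
    - {"dx": 0.2, "dy": 2, "dz": 0, "rx": 0, "ry": 0, "rz": 0}

```text
clock: 14.33
tcp_pos: [0.5489, -0.0031, 0.1473]
orientation: [-0.145, -3.138, -0.0]
contact_force: [0.1, -1.3, 1.8]
grip_width: 0.0
gripper_force: 0.9
```

```bash
python3 ang.py
```

```text
888 phi 0.11801336798640416 mean [  0.8 -29.9 102.8]
t 14.3833 tcp [  37.2 -130.6  147.2] F [ 0.1 -1.   1.7] 0.6995946436654776
```

>>> send_rows:
  deltas:
    - {"dx": 0.1, "dy": 1, "dz": 0, "rx": 0, "ry": 0, "rz": 0}
    - {"dx": 0.2, "dy": 2, "dz": 0, "rx": 0, "ry": 0, "rz": 0}
    - {"dx": 0.2, "dy": 2, "dz": 0, "rx": 0, "ry": 0, "rz": 0}

```text
clock: 14.63
tcp_pos: [0.549, -0.0013, 0.1472]
orientation: [-0.145, -3.138, 0.0]
contact_force: [-0.5, -2.1, 0.7]
grip_width: -0.0002
gripper_force: 1.0
```

>>> send_rows:
  deltas:
    - {"dx": 0.1, "dy": 1, "dz": 0, "rx": 0, "ry": 0, "rz": 0}
    - {"dx": 0.1, "dy": 1, "dz": 0, "rx": 0, "ry": 0, "rz": 0}

```text
clock: 14.8
tcp_pos: [0.5491, -0.001, 0.1472]
orientation: [-0.146, -3.138, 0.001]
contact_force: [0.7, -4.4, 1.4]
grip_width: -0.0001
gripper_force: 2.0
```

```bash
python3 ang.py
```

```text
888 phi 0.07600941437213608 mean [  1.  -29.8 102.8]
t 14.85 tcp [  37.2 -128.4  147.2] F [ 0.2 -3.6  2. ] 2.189466416457435
```

Bolt is on its inner stop (force rose, travel stopped at the expected place). Retreat and verify.

>>> send_rows:
  deltas:
    - {"dx": -0.8, "dy": -8, "dz": 0, "rx": 0, "ry": 0, "rz": 0}
    - {"dx": -1.2, "dy": -12, "dz": 25, "rx": 0, "ry": 0, "rz": 0}
    - {"dx": -1.2, "dy": -12, "dz": 60, "rx": 0, "ry": 0, "rz": 0}
    - {"dx": -20, "dy": -12, "dz": 95, "rx": 0, "ry": 0, "rz": 0}
    - {"dx": -50, "dy": -12, "dz": 120, "rx": 0, "ry": 0, "rz": 0}

```text
clock: 15.27
tcp_pos: [0.5011, -0.0118, 0.2698]
orientation: [0.144, 3.135, 0.001]
contact_force: [0.5, 0.2, 2.1]
grip_width: 0.0002
gripper_force: 0.0
```

>>> send_rows:
  deltas:
    - {"dx": 0, "dy": 0, "dz": 0, "rx": 0, "ry": 0, "rz": 0}
    - {"dx": 0, "dy": 0, "dz": 0, "rx": 0, "ry": 0, "rz": 0}
    - {"dx": 0, "dy": 0, "dz": 0, "rx": 0, "ry": 0, "rz": 0}

```text
clock: 15.52
tcp_pos: [0.499, -0.0118, 0.2668]
orientation: [-0.144, -3.138, -0.001]
contact_force: [0.0, -0.4, -0.6]
grip_width: 0.0001
gripper_force: 0.0
```

```bash
python3 ang.py; python3 - <<'E'
from st import *
S0=np.load('scene.npy')
for A in (S0,pts(grab('scene'))):
    s_=S(A[170:235,250:300].reshape(-1,3)); s_=s_[(s_[:,2]>122)&(s_[:,2]<150)&(abs(s_[:,0]-36)<9)]
    print(len(s_),s_.mean(0).round(1),s_.min(0).round(1),s_.max(0).round(1))
f=grab('wrist'); P=pts(f); k=S(P.reshape(-1,3)); 
k=k[(k[:,2]>141)&(k[:,2]<152)&(abs(k[:,0]-36)<12)&(abs(k[:,1]+115)<25)]; print('wrist knob',len(k),k.mean(0).round(1) if len(k) else '')
a=cv2.imread('pics/s0.png'); b=grab('scene')['frame']
cv2.imwrite('pics/cmp.png',np.hstack([cv2.resize(x[120:270,160:330],None,fx=2.3,fy=2.3,interpolation=cv2.INTER_CUBIC) for x in(a,b)]))
E
```

```text
885 phi 0.10132685679686974 mean [  1.  -30.1 102.8]
t 15.5667 tcp [ -11.5 -144.   266.2] F [0.6 0.5 0.9] 0.0
64 [  35.1 -114.7  137.7] [  29.4 -119.   122.3] [  41.8 -105.7  149.1]
71 [  34.5 -113.1  137.3] [  29.9 -119.3  122.6] [  43.2 -106.   149.8]
wrist knob 147 [  35.1 -109.2  144.8]
```

View pics/cmp.png

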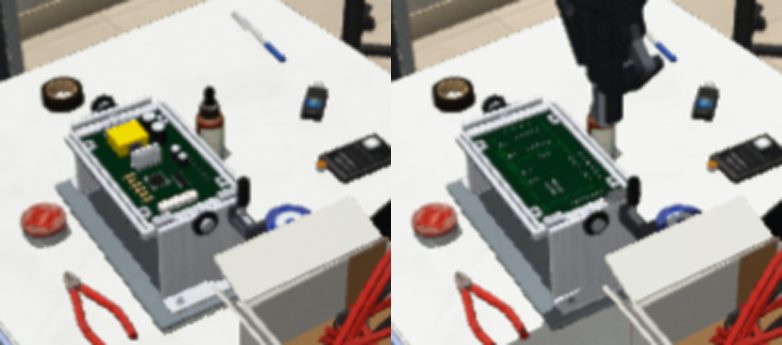

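The before and after crops side by side show the knob home, the stand and loose items unmoved, and the solder side up. Handing in.

```bash
python3 -c "
from bench import r
print(r.hand_in())"
```

```text
the job is handed in; nothing more can be done
None
```

The board is solder side up and level, the bolt was pushed out and then fully home again, and the job is handed in at about 16 s; the stand and loose items look unmoved in the before and after pictures, and the only hitch was the fingertip riding up on the near rail partway over (about 14 N at most), corrected by backing off and pushing lower.

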